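# Pack the sprung foot of a projector stand

## Robot

A 6-joint arm with a two-finger parallel gripper is mounted at the origin on the work surface. World frame = base frame: x ahead of the robot, y to its left, z up, the work surface at z = 0. Lengths are in mm, angles in rad, forces in N, time in s.
With the tool pointing down it reaches from about 350 to 975 mm from the base axis. Payload 7.1 kg.
Tool frame: the origin (TCP) lies at the very end of the fingers, on their centre line; the grasp point (between the pads) lies 19 mm behind it; z points along the fingers, y is the direction in which the jaws open and shut (so a half turn about z gives the same grasp; the last joint's range is limited). The gripper opens to 88 mm and grips with 3 to 60 N. Pads are 20 mm wide; open, the fingers measure 115 mm over their backs; the gripper's body (75 mm by 178 mm) begins 61 mm behind the grasp point.
Start: joints at [1.31, 0.423, 1.63, -0, 1.089, -0.019], TCP at [149.625, 606.809, 222.675] pointing down, gripper open.
Joint ranges: [-3, 3], [-0.9, 2.11], [0.09, 2.58], [-1.31, 4.45], [0.11, 2.69], [-2.54, 2.54]. Speed limits (rad/s): [2.39, 2.39, 3.01, 3.14, 3.14, 3.14].

## Interface

Orientations are given as a rotation vector (axis times angle).
In Python, from workcell import * gives the robot as it stands.
- The arm moves only by the tool play_rows, never from a script. Its argument "plan" is text: rows parted by semicolons, each of 7 numbers parted by spaces: the finger opening in cm, from 0 to 8.78, then the shift along the tool's x, y, z in cm, then the turn, a rotation vector about the tool's x, y, z in degrees. A call has 1 to 20 rows; each row shifts and turns the commanded pose from where the row before left it, along the tool's axes as they then stand; what a row does not reach is not made up. A row lasts 1/8 s, in which the tool goes at most 62.5 mm and 10.7 degrees, less where a joint would pass 70% of its speed; a pose out of reach is approached as far as the arm can. A call is refused whole if a number of a shift passes 6.25 or a number of a turn 10.7, either way. A call with a gripper value outside its range is refused whole. The fingers move at their own pace and stop on an object; the grip force is fixed at half the most. Time passes only in rows, so rows that do not move let the fingers close. It gives the time, the measured TCP pose, the force and the opening at its end, in the units of the state.
- get_obs(): the state, without advancing time (a new reading comes with each control period).
- get_image(name): name is "scene" or "top"; returns a dict with "pixels" (420x560x3 uint8, red, green, blue), "range_z" (420x560 float32, mm along the optical axis (not along the pixel's ray), 0 where there is no reading), "fx", "fy", "cx", "cy" (pixels), "eye" and "attitude" of the camera in the world. Camera axes: x right, y down, z forward; pixel columns grow to the right and rows downward; lengths in mm; the calibration is good to about 2 mm. A picture is of the moment at which its call begins.
- close_job(): hands the job in, once; it reports no verdict.
The state is a dict: "t": time; "qpos": joint angles; "qvel": joint speeds; "joint_torque": joint torques, N m; "ee_pos": TCP position; "orientation": TCP orientation; "ft_force": force on the tool from outside, world axes, zero at the start; "moment": the same for the moment, N m; "width": finger opening in mm.
Only numpy, scipy, OpenCV 4.12 (cv2) and the standard library are available. Lean on these libraries where they do the work, as an engineer would, in place of code of your own. Each camera call takes 0.05 s, during which the arm holds its last target. There are 200 camera calls.

## Task

The sprung front foot of the projector stand hangs short of the desk. Take the broad, thick spacer blade by its handle and slide it, ramp first and flat on the desk, straight in towards the stand and under the foot until you feel the foot ride up the ramp and drag on the blade and its whole pad sits on the flat part; the narrow thin blade would pass through loosely, so leave it where it lies. Go in gently, stop short of the handle, then let go and leave the blade in place.

Things in the scene. Friction and masses are not known exactly. Their poses are not given: they have to be found in the camera images.
- broad_blade: Broad bare-metal blade, loose, flat on the desk, 200 g. Origin: underside, below the handle's middle; x to the nose, z up. Plate 50 wide (y), 10 mm thick from x -15 to 110 (the flat), then a ramp falling to a 3 mm nose at x 145. Handle: upright black block on the origin, 24 (x) by 20 (y), top 55 mm up; pinch it across y.
- narrow_blade: The wrong blade, loose on the desk beside the broad one, on either side of it, 70 g: 26 mm wide, only 4 mm thick all along, x from -15 to 145 mm, no ramp, same upright black handle (24 by 20 mm, top 55 mm up). Origin: underside, below the handle's middle; x to the nose.
- foot: Sprung foot: round black rubber pad, 26 mm across, 10 thick, on a steel stem. Origin: centre of the pad's underside, 6 mm above the desk at rest; it moves only up (9 mm). Presses down with 2 N at rest, 3 N on the broad blade; the moving blade is pushed back with some 3 to 7 N on the ramp, less on the flat. x: level, from the open side in towards the stand: slide the blade along +x, its own x the same way.
- bracket_end (a point): Tip of the stand's dark steel bracket arm (36 mm wide, 60 to 68 mm above the desk) that carries the foot; the point is the middle of its end's top edge, 17.5 mm before the foot's axis; axes as the foot's. The foot's steel knob, 20 mm across, tops out at 82 mm. Stand fixed to the desk: its plate begins 60 mm, the projector (top 154 mm up) 90 mm beyond the foot.
Things that resemble listed ones, but are neither listed nor needed, are in the scene too. What is shaped like the broad_blade but purple is not meant.

How it is judged (in metres and radians):
On the way:
1. the broad blade, held in the gripper and level, is felt to bear on the foot (over 1 N between them) (contact force between broad_blade and foot above 1 N and contact force between the fingers and broad_blade above 2 N and angle between broad_blade's own z axis and vertical below 0.2 rad), for 0.2 s.
At the end, for the whole second after the job is handed in: The broad blade, let go, lies flat and still on the desk under the foot, pointing in within 25 deg; the foot is raised over 2.5 mm and bears on the blade's flat, its centre 25 to 102 mm ahead of the handle's middle and within 20 mm of the blade's centreline (height (world z) of foot above 0.0085 m and contact force between broad_blade and foot above 1 N and x of foot in the frame of broad_blade between 0.025 and 0.102 m and y of foot in the frame of broad_blade between -0.02 and 0.02 m and angle between the x axis of broad_blade and the x axis of foot, either way round below 0.44 rad and height (world z) of broad_blade below 0.005 m and angle between broad_blade's own z axis and vertical below 0.09 rad and linear speed of broad_blade below 0.02 m/s); the robot touches nothing.
It fails at once if the narrow blade is moved more than 30 mm (distance of narrow_blade from where it was at the start of the episode above 0.03 m).
It fails at once if the blade is shoved against the foot with more than 30 N (contact force between broad_blade and foot above 30 N).
It also fails if it takes over 45 s, if anything falls off the work surface, if the arm or the gripper's body presses on something with over 40 N, if the wrist force passes 120 N, or if a joint passes its speed limit or range.

## Working session

There is one attempt and no reset: what is moved stays moved. The work goes in short steps, Python scripts to look and compute and a tool call to move; the robot and the scene stay as the last step left them, time stands still between calls to the robot, and variables do not carry over. Pictures are saved under pics/ and viewed, about 8 in all and at most 12, crops included, and the job is handed in when it is done.

Besides the shell and the picture viewer there is one more tool, called after "Emit:" as name(argument=value, ...) on one line, values as JSON. play_rows: Moves the arm, as the interface text tells. Its arguments: {"type":"object","properties":{"plan":{"type":"string"}},"required":["plan"]}

```bash
mkdir -p pics; cat > h.py <<'E'
from workcell import *
import numpy as np, cv2
from scipy.spatial.transform import Rotation as R
def cloud(im):
    z=im["range_z"]; v,u=np.mgrid[:z.shape[0],:z.shape[1]]
    p=np.stack([(u-im["cx"])/im["fx"]*z,(v-im["cy"])/im["fy"]*z,z],-1)
    a=np.array(im["attitude"]); M=a if a.shape==(3,3) else R.from_rotvec(a).as_matrix()
    w=p@M.T+np.array(im["eye"]); w[z==0]=np.nan
    return w
def save(im,n): cv2.imwrite("pics/"+n,im["pixels"][:,:,::-1])
E
python3 - <<'E'
from h import *
for n in("top","scene"):
    im=get_image(n); print(n,im["eye"],im["attitude"],im["fx"],im["cx"],im["cy"]); save(im,n+"0.png"); np.save(n+"0.npy",cloud(im)); np.save(n+"0p.npy",im["pixels"])
print(get_obs())
E
```

```text
top [258.3260713  -56.27084215 957.30639013] [-2.04130273  2.17874195 -0.23639637] 407.4932959319596 272.2310291812042 212.3643381200243
scene [ 731.17217074 -571.11999859  591.64576896] [-2.24065967 -0.64529147  0.27765904] 397.2523334001618 281.6310416870744 212.75957595235005
{'t': 0.1, 'qpos': array([ 1.31000645e+00,  4.23768806e-01,  1.63056502e+00, -1.50513779e-05,
        1.08859009e+00, -1.89782622e-02]), 'qvel': array([-0.00162991, -0.00116813, -0.00142313,  0.0009819 , -0.00083209,
       -0.00079396]), 'joint_torque': array([ 5.33441726e-04, -5.45612097e+01, -2.74323481e+01,  6.46149111e-02,
        1.87499088e-02, -1.95877328e-05]), 'ee_pos': array([149.50713943, 606.36582682, 221.99576393]), 'orientation': array([-3.78880271e-01, -3.11848786e+00,  2.07352520e-03]), 'ft_force': array([-1.34728431, -0.38937408, -0.20568405]), 'moment': array([0.02484927, 0.06829915, 0.00786574]), 'width': 87.9622314841975}
```

View pics/top0.png

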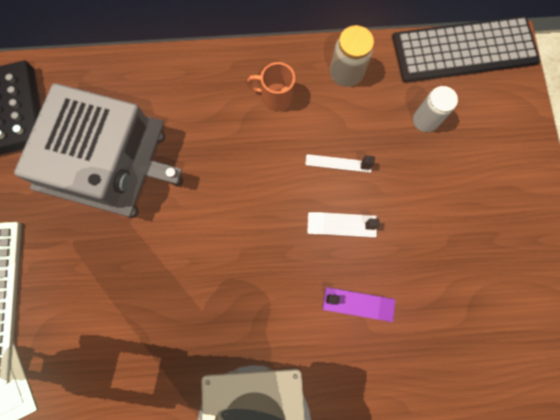

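View pics/scene0.png

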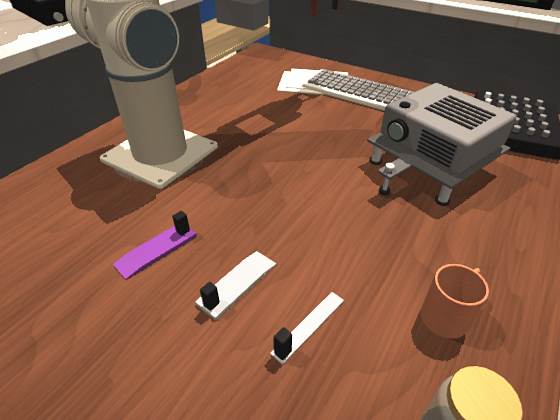

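The top view shows the white broad blade (plate 308-377, 213-237; handle at 372,225) and the narrow white blade (plate 306-372, 155-171; handle at 367,162). The purple lookalike is at (358,304) and the foot bracket at (165,172), with its knob at (172,173). The broad white one fits because it is bare metal and about twice as wide as the narrow one. Next I'll measure, and make an enlarged crop to confirm.

```bash
python3 - <<'E'
from h import *
w=np.load("top0.npy"); px=np.load("top0p.npy").astype(int)
v,u=np.mgrid[:420,:560]
def box(a,b,c,d): return (u>=a)&(u<=b)&(v>=c)&(v<=d)
white=px.min(-1)>150
for n,b in(("broad",(300,385,205,245)),("narrow",(298,380,148,178))):
    m=box(*b)&white&(w[...,2]<25); p=w[m]; r=cv2.minAreaRect(p[:,:2].astype(np.float32)); print(n,m.sum(),r,np.median(p[:,2]))
    m=box(*b)&(w[...,2]>45); p=w[m]; print(" handle",len(p),p.mean(0),cv2.minAreaRect(p[:,:2].astype(np.float32)))
b=box(140,190,155,190)
m=b&(w[...,2]>52)&(w[...,2]<73); p=w[m]; print("arm",len(p),p.mean(0),cv2.minAreaRect(p[:,:2].astype(np.float32)))
m=b&(w[...,2]>=76)&(w[...,2]<95); p=w[m]; print("knob",len(p),p.mean(0),cv2.minAreaRect(p[:,:2].astype(np.float32)))
m=box(20,140,80,210)&(w[...,2]>145); p=w[m]; print("proj",cv2.minAreaRect(p[:,:2].astype(np.float32)))
t=px[195:250,295:390].astype(np.uint8); t=cv2.resize(px[140:250,295:390].astype(np.uint8),None,fx=5,fy=5,interpolation=2)
s=cv2.resize(px[150:200,110:200].astype(np.uint8),None,fx=4,fy=4,interpolation=2); c=np.zeros((550,800,3),np.uint8); c[:550,:475]=t; c[:200,475:800]=s[:, 35:360]
cv2.imwrite("pics/crop1.png",c[:,:,::-1])
# scene cloud
w2=np.load("scene0.npy"); p2=np.load("scene0p.npy").astype(int)
for n,b in(("broad",(190,280,245,320)),("narrow",(265,350,285,365)),):
    m=box(*b)&(w2[...,2]>45)&(p2.max(-1)<110); p=w2[m]; print("scene handle",n,p.mean(0),cv2.minAreaRect(p[:,:2].astype(np.float32)))
    m=box(*b)&(p2.min(-1)>150)&(w2[...,2]<25);p=w2[m]; print(" plate",cv2.minAreaRect(p[:,:2].astype(np.float32)))
m=box(375,410,155,180)&(w2[...,2]>76)&(w2[...,2]<90);p=w2[m];print("knob",p.mean(0),cv2.minAreaRect(p[:,:2].astype(np.float32)))
E
```

```text
broad 1367 ((427.8916320800781, -234.48739624023438), (165.0487823486328, 54.72079086303711), 82.8358383178711) 9.104398408891598
 handle 106 [ 416.88535752 -296.73145738   53.48852628] ((417.62652587890625, -297.5747985839844), (23.730344772338867, 19.860673904418945), 81.21707916259766)
narrow 633 ((581.65283203125, -240.57431030273438), (160.3983612060547, 31.062124252319336), 79.3866958618164) 3.707412528078521
 handle 94 [ 566.43591449 -303.99771611   53.61894059] ((567.76171875, -304.3081970214844), (22.926944732666016, 20.322240829467773), 80.9698257446289)
arm 676 [569.02097168 189.03092624  66.87958205] ((568.54638671875, 179.5272979736328), (94.75093078613281, 77.9402847290039), 88.92364501953125)
knob 65 [557.0816906  153.39101224  80.61252387] ((558.289306640625, 154.10523986816406), (20.115581512451172, 18.949819564819336), 12.222848892211914)
proj ((619.4682006835938, 332.4407653808594), (200.89773559570312, 219.1531524658203), 70.56314849853516)
scene handle broad [ 419.68939477 -298.37186796   53.24237528] ((418.3291931152344, -296.914306640625), (23.11568260192871, 19.685108184814453), 83.15933990478516)
 plate ((425.76373291015625, -230.44757080078125), (162.68551635742188, 51.440277099609375), 82.87284851074219)
scene handle narrow [ 568.89675907 -305.68266957   53.33097631] ((567.897705078125, -304.16363525390625), (23.98180389404297, 19.540407180786133), 77.68773651123047)
 plate ((579.6224975585938, -238.26412963867188), (162.9634246826172, 27.014198303222656), 79.7593994140625)
knob [557.05659147 152.80591388  80.83037593] ((557.9616088867188, 154.41395568847656), (20.755290985107422, 18.013561248779297), 44.107234954833984)
```

View pics/crop1.png

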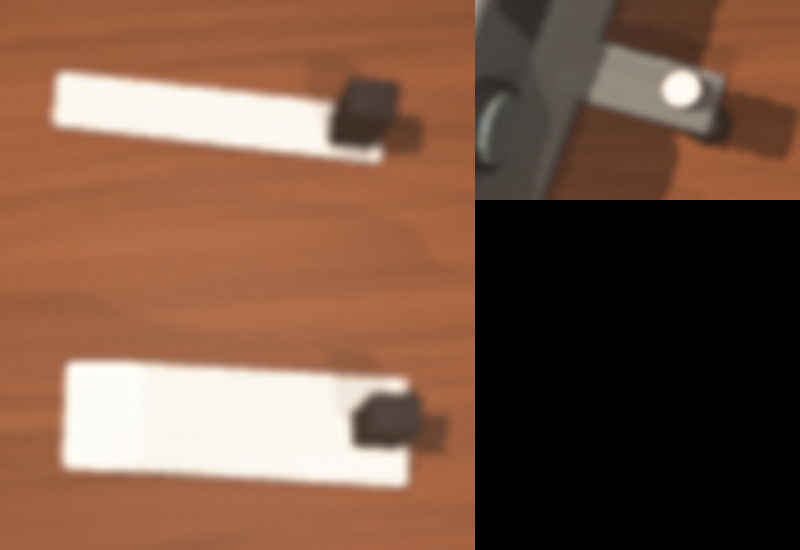

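The crop confirms it: the lower white plate with a visible ramp facet at its left end is the broad blade, and the upper thin strip is the narrow one. The broad handle is at about (418,-297.5) mm with heading about 82.5°. The foot is at about (558,154) with its axis at about 70.6°. First I'll turn the tool and travel around the base.

Emit:
play_rows(plan="8.78 0 0 0 0 0 10.4;8.78 0 0 0 0 0 10.4;8.78 0 0 0 0 0 10.4;8.78 0 0 0 0 0 10.4;8.78 0 0 0 0 0 10.4;8.78 0 0 0 0 0 10.4;8.78 0 0 0 0 0 10.4;8.78 0 0 0 0 0 10.4;8.78 -3.8 2.8 0 0 0 0;8.78 -3.8 2.8 0 0 0 0;8.78 -3.8 2.8 0 0 0 0;8.78 -3.8 2.8 0 0 0 0;8.78 -3.8 2.8 0 0 0 0;8.78 -3.8 2.8 0 0 0 0;8.78 -3.8 2.8 0 0 0 0;8.78 -3.8 2.8 0 0 0 0;8.78 -3.8 2.8 0 0 0 0;8.78 -3.8 2.8 0 0 0 0;8.78 -3.8 2.8 0 0 0 0")

```text
t: 2.48
ee_pos: [404.4, 152.7, 222.7]
orientation: [-2.354, -2.081, -0.0]
ft_force: [0.0, 0.8, -0.3]
width: 87.8
```

```bash
cat >> h.py <<'E'
def go(x,y,z,hd):
    o=get_obs(); M=R.from_rotvec(o["orientation"]); a=np.radians(hd)
    T=np.array([[np.cos(a),np.sin(a),0],[np.sin(a),-np.cos(a),0],[0,0,-1.]]).T
    T=np.column_stack([[np.cos(a),np.sin(a),0],[np.sin(a),-np.cos(a),0],[0,0,-1]])
    d=np.array([x,y,z])-o["ee_pos"]
    np.set_printoptions(precision=2,suppress=True)
    print("t",o["t"],"at",o["ee_pos"],"f",o["ft_force"],"w",o["width"],"\n turn deg",np.degrees((M.inv()*R.from_matrix(T)).as_rotvec()),"then cm",T.T@d/10,"(unturned)",M.inv().apply(d)/10)
E
python3 -c "
from h import *
go(418,-297.3,120,82.5);print(get_obs()['qpos'])"
```

```text
t 2.475 at [404.42 152.69 222.66] f [ 0.03  0.77 -0.34] w 87.76961456692139 
 turn deg [ 0.   -0.    0.45] then cm [-44.44   7.22  10.27] (unturned) [-44.49   6.87  10.26]
[0.33 0.14 2.04 0.   0.97 0.46]
```

Emit:
play_rows(plan="8.78 -4.45 0.69 1 0 0 0.4;8.78 -4.45 0.69 1 0 0 0;8.78 -4.45 0.69 1 0 0 0;8.78 -4.45 0.69 1 0 0 0;8.78 -4.45 0.69 1 0 0 0;8.78 -4.45 0.69 1 0 0 0;8.78 -4.45 0.69 1 0 0 0;8.78 -4.45 0.69 1 0 0 0;8.78 -4.45 0.69 1 0 0 0;8.78 -4.45 0.69 1 0 0 0;8.78 0 0 0 0 0 0")

```text
t: 3.85
ee_pos: [414.7, -298.2, 121.9]
orientation: [-2.364, -2.068, 0.0]
ft_force: [-0.2, 0.1, 0.5]
width: 87.9
```

```bash
python3 -c "
from h import *
go(418,-297.3,21,82.5);print(get_obs()['qpos'])
im=get_image('scene');save(im,'s2.png');c=im['pixels'][130:340,140:420];cv2.imwrite('pics/s2c.png',cv2.resize(c,None,fx=2.5,fy=2.5)[:,:,::-1])"
```

```text
t 3.85 at [ 414.7  -298.25  121.86] f [-0.21  0.13  0.54] w 87.89457001729058 
 turn deg [-0.02 -0.   -0.14] then cm [ 0.14  0.31 10.09] (unturned) [ 0.14  0.32 10.09]
[-0.65  0.41  1.95 -0.    0.78 -0.51]
```

View pics/s2c.png

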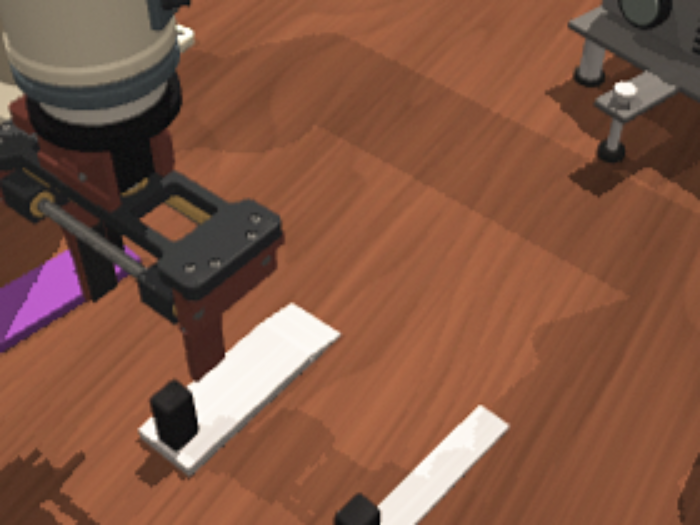

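The crop shows the gripper above and in line with the broad handle at (175,415), with the narrow blade well clear. I'll descend and grip.

Emit:
play_rows(plan="8.78 0.14 0.31 2 0 0 0;8.78 0 0 2.5 0 0 0;8.78 0 0 2.5 0 0 0;8.78 0 0 2 0 0 0;8.78 0 0 1.1 0 0 0;8.78 0 0 0 0 0 0;1.5 0 0 0 0 0 0;1.5 0 0 0 0 0 0;1.5 0 0 0 0 0 0;1.5 0 0 0 0 0 0;1.5 0 0 0 0 0 0;1.5 0 0 0 0 0 0;1.5 0 0 0 0 0 0;1.5 0 0 0 0 0 0")

```text
t: 5.65
ee_pos: [418.2, -295.0, 21.6]
orientation: [-2.361, -2.072, 0.0]
ft_force: [-1.1, -0.2, 0.3]
width: 20.2
```

```bash
python3 -c "
from h import *
go(495,-23,45,70.6)"
```

```text
t 5.65 at [ 418.18 -295.01   21.65] f [-1.06 -0.2   0.31] w 20.173603068514456 
 turn deg [-0.01 -0.   11.95] then cm [28.21 -1.79 -2.34] (unturned) [27.97  4.09 -2.33]
```

Gripped at 20.2 mm. I'll slide the blade flat along the desk to the approach point, in line with the foot.

Emit:
play_rows(plan="1.5 0 0 0 0 0 4;1.5 0 0 0 0 0 4;1.5 0 0 0 0 0 3.95;1.5 2 -0.13 0 0 0 0;1.5 2 -0.13 0 0 0 0;1.5 2 -0.13 0 0 0 0;1.5 2 -0.13 0 0 0 0;1.5 2 -0.13 0 0 0 0;1.5 2 -0.13 0 0 0 0;1.5 2 -0.13 0 0 0 0;1.5 2 -0.13 0 0 0 0;1.5 2 -0.13 0 0 0 0;1.5 2 -0.13 0 0 0 0;1.5 2 -0.13 0 0 0 0;1.5 2 -0.13 0 0 0 0;1.5 2 -0.13 0 0 0 0;1.5 2 -0.13 0 0 0 0;1.5 0 0 0 0 0 0")

```text
t: 7.9
ee_pos: [494.1, -23.3, 21.7]
orientation: [-2.561, -1.82, -0.0]
ft_force: [0.2, 0.7, -0.1]
width: 19.9
```

```bash
python3 -c "
from h import *
go(558,154,21.6,70.6)
v,u=np.mgrid[:420,:560]
for n in('top','scene'):
    im=get_image(n);save(im,n+'3.png');w=cloud(im);p=im['pixels'].astype(int)
    m=(p.min(-1)>140)&(w[...,2]<16)&(w[...,2]>1)&(w[...,0]>420)&(w[...,0]<600)&(w[...,1]>-90)&(w[...,1]<150)
    q=w[m]; print(n,m.sum(),cv2.minAreaRect(q[:,:2].astype(np.float32)))
    m=(w[...,2]>76)&(w[...,2]<90)&(abs(w[...,0]-558)<30)&(abs(w[...,1]-154)<30);q=w[m];print('knob',cv2.minAreaRect(q[:,:2].astype(np.float32)),q[:,:2].mean(0))
    m=(w[...,2]>56)&(w[...,2]<72)&(abs(w[...,0]-563)<50)&(abs(w[...,1]-165)<50);q=w[m];print('arm',len(q),cv2.minAreaRect(q[:,:2].astype(np.float32)))
    if n=='scene': cv2.imwrite('pics/s3c.png',cv2.resize(im['pixels'][110:340,190:490],None,fx=2.5,fy=2.5)[:,:,::-1])
"
```

```text
t 7.9 at [494.08 -23.26  21.66] f [ 0.24  0.65 -0.07] w 19.919294858286047 
 turn deg [ 0.   -0.01  0.19] then cm [18.84  0.14  0.01] (unturned) [18.84  0.2   0.01]
top 0 ((0.0, 0.0), (0.0, 0.0), 0.0)
knob ((0.0, 0.0), (0.0, 0.0), 0.0) [nan nan]
arm 0 ((0.0, 0.0), (0.0, 0.0), 0.0)
scene 389 ((515.4713745117188, 36.92926025390625), (162.83132934570312, 50.79278564453125), 71.03260803222656)
knob ((556.374267578125, 154.02743530273438), (17.93254852294922, 18.55292320251465), 35.987613677978516) [557.04 153.02]
arm 398 ((572.7174682617188, 179.04360961914062), (95.37981414794922, 53.496551513671875), 63.27991485595703)<string>:9: RuntimeWarning: Mean of empty slice.
  ret = um.true_divide(
```

View pics/s3c.png

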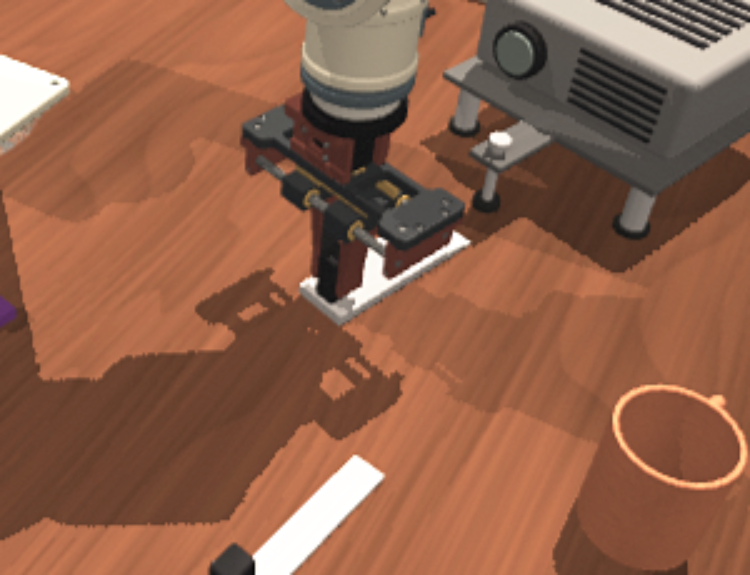

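The blade lies flat with heading 71°, about 1 mm off the foot's centreline. The foot is 189 mm ahead of the handle, and the nose is about 30 mm short of the pad. I'll push in gently.

Emit:
play_rows(plan="1.5 0.6 0 0 0 0 0;1.5 0.6 0 0 0 0 0;1.5 0.6 0 0 0 0 0;1.5 0.4 0 0 0 0 0;1.5 0.4 0 0 0 0 0;1.5 0.4 0 0 0 0 0;1.5 0.4 0 0 0 0 0;1.5 0.4 0 0 0 0 0;1.5 0.4 0 0 0 0 0;1.5 0.4 0 0 0 0 0;1.5 0.4 0 0 0 0 0;1.5 0.4 0 0 0 0 0")

```text
t: 9.5
ee_pos: [511.8, 25.9, 21.7]
orientation: [-2.564, -1.816, 0.001]
ft_force: [-1.9, -4.9, 1.0]
width: 20.1
```

Emit:
play_rows(plan="1.5 0.3 0 0 0 0 0;1.5 0.3 0 0 0 0 0;1.5 0.3 0 0 0 0 0;1.5 0.3 0 0 0 0 0")

```text
t: 10.0
ee_pos: [515.6, 37.1, 21.7]
orientation: [-2.564, -1.815, 0.001]
ft_force: [-2.8, -5.4, 2.7]
width: 19.8
```

Resistance is about 6 N, so the foot is riding up the ramp. Continuing.

Emit:
play_rows(plan="1.5 0.4 0 0 0 0 0;1.5 0.4 0 0 0 0 0;1.5 0.4 0 0 0 0 0;1.5 0.4 0 0 0 0 0;1.5 0.4 0 0 0 0 0;1.5 0.4 0 0 0 0 0;1.5 0.4 0 0 0 0 0;1.5 0.4 0 0 0 0 0")

```text
t: 11.0
ee_pos: [526.2, 67.3, 21.7]
orientation: [-2.564, -1.815, 0.002]
ft_force: [-1.9, -4.7, 1.7]
width: 20.2
```

Emit:
play_rows(plan="1.5 0.4 0 0 0 0 0;1.5 0.4 0 0 0 0 0;1.5 0.4 0 0 0 0 0;1.5 0.4 0 0 0 0 0;1.5 0.4 0 0 0 0 0;1.5 0 0 0 0 0 0;1.5 0 0 0 0 0 0;1.5 0 0 0 0 0 0")

```text
t: 12.0
ee_pos: [533.0, 86.5, 21.7]
orientation: [-2.564, -1.815, 0.0]
ft_force: [-2.7, -0.9, 2.0]
width: 19.9
```

```bash
python3 -c "
from h import *
go(557.5,154,21.6,70.6)
im=get_image('scene');w=cloud(im)
m=(w[...,2]>76)&(w[...,2]<100)&(abs(w[...,0]-558)<30)&(abs(w[...,1]-154)<30);q=w[m];print('knob',len(q),q.mean(0))
w=np.load('scene0.npy');m=(w[...,2]>76)&(w[...,2]<100)&(abs(w[...,0]-558)<30)&(abs(w[...,1]-154)<30);print(w[m].mean(0))
cv2.imwrite('pics/s4c.png',cv2.resize(im['pixels'][110:260,280:480],None,fx=4,fy=4)[:,:,::-1])
"
```

```text
t 12.0 at [533.03  86.5   21.66] f [-2.66 -0.94  2.03] w 19.925049100457674 
 turn deg [-0.03  0.   -0.01] then cm [7.18 0.07 0.01] (unturned) [7.18 0.07 0.01]
knob 0 [nan nan nan]
[557.06 152.81  80.83]<string>:5: RuntimeWarning: Mean of empty slice.
  ret = um.true_divide(
```

View pics/s4c.png

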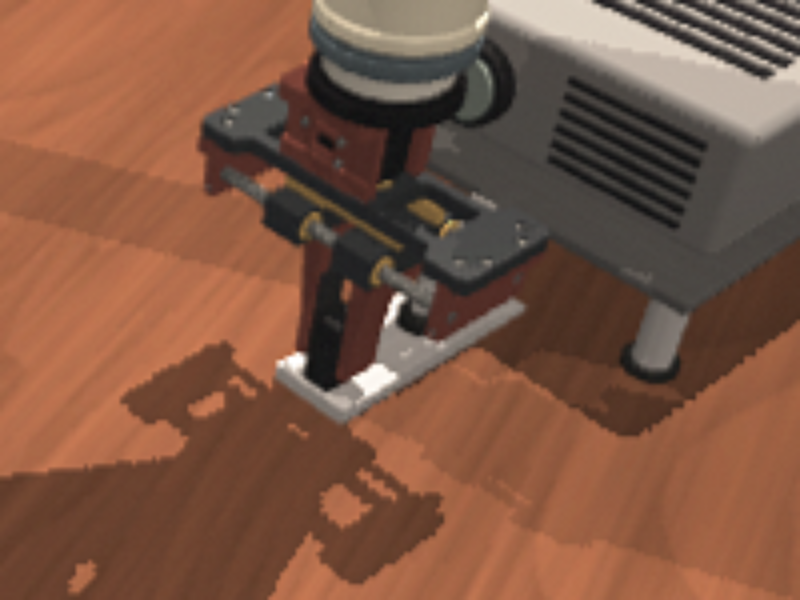

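The blade is flat with the pad on it, its edge showing at (410,320), and the foot is about 72 mm ahead of the handle. I'll release, rise and back off.

Emit:
play_rows(plan="5 0 0 0 0 0 0;5 0 0 0 0 0 0;5 0 0 0 0 0 0;5 0 0 0 0 0 0;5 0 0 -1 0 0 0;5 0 0 -2 0 0 0;5 0 0 -3 0 0 0;5 0 0 -4 0 0 0;5 -4 0 -3 0 0 0;5 -4.5 0 -2 0 0 0;5 -4.5 0 0 0 0 0;5 -4.5 0 0 0 0 0;5 0 0 0 0 0 0")

```text
t: 13.68
ee_pos: [474.2, -80.7, 172.4]
orientation: [2.567, 1.81, 0.0]
ft_force: [-0.4, 0.5, -0.3]
width: 49.8
```

```bash
python3 -c "
from h import *
im=get_image('scene');w=cloud(im);p=im['pixels'].astype(int)
m=(w[...,2]>76)&(w[...,2]<100)&(abs(w[...,0]-558)<25)&(abs(w[...,1]-154)<25);q=w[m];print('knob',len(q),q.mean(0),q[:,2].max())
m=(w[...,2]>45)&(w[...,2]<62)&(abs(w[...,0]-533)<22)&(abs(w[...,1]-86)<25)&(p.max(-1)<110);q=w[m];print('handle',len(q),cv2.minAreaRect(q[:,:2].astype(np.float32)))
m=(p.min(-1)>95)&(p.max(-1)-p.min(-1)<30)&(w[...,2]<16)&(w[...,2]>1)&(w[...,0]>480)&(w[...,0]<620)&(w[...,1]>60)&(w[...,1]<190)
q=w[m];print('plate',len(q),cv2.minAreaRect(q[:,:2].astype(np.float32)),np.percentile(q[:,2],[5,50,95]))
m=(p.min(-1)>150)&(w[...,2]<25)&(w[...,0]>540)&(w[...,0]<620)&(w[...,1]<-130);print('narrow',cv2.minAreaRect(w[m][:,:2].astype(np.float32)))
cv2.imwrite('pics/s5c.png',cv2.resize(im['pixels'][110:260,280:480],None,fx=4,fy=4)[:,:,::-1])
"
```

```text
knob 65 [557.14479498 153.25825716  84.29796201] 87.92164296136366
handle 99 ((532.6575927734375, 83.1916275024414), (23.913110733032227, 19.066307067871094), 74.13732147216797)
plate 632 ((549.6067504882812, 133.98410034179688), (136.15830993652344, 51.48456954956055), 70.91061401367188) [ 3.35143331  9.70959566 11.64970999]
narrow ((579.8558959960938, -237.78546142578125), (164.0640411376953, 28.5069637298584), 78.5706787109375)
```

View pics/s5c.png

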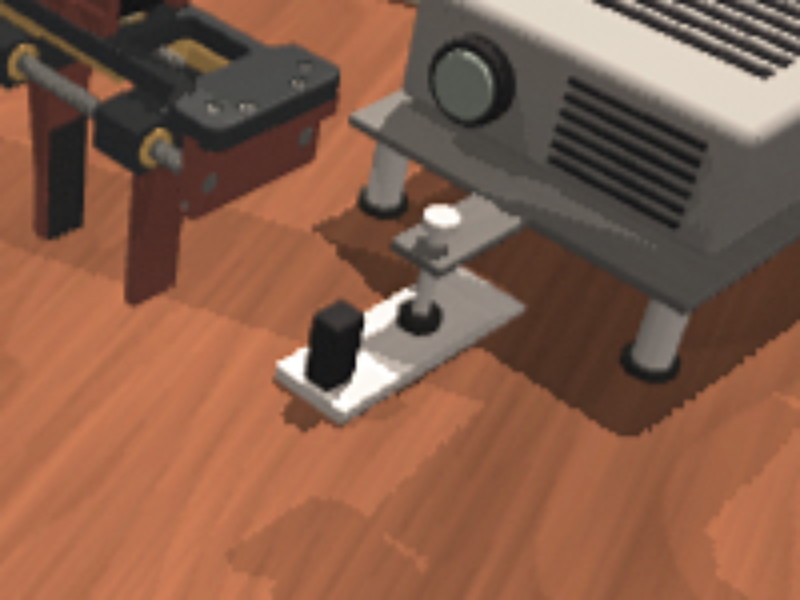

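The picture shows the pad (418,316) centred on the blade's flat, the knob (440,215) raised about 4 mm, the handle (335,345) free and the gripper clear. Handing in.

```bash
python3 -c "
from workcell import *
print(close_job())"
```

```text
the job is handed in; nothing more can be done
None
```

The broad blade is under the foot and let go, with the pad fully on the flat, and the job was handed in after about 14 s of robot time. I gripped it by the handle and slid it flat along the desk. I then pushed it in gently, with at most about 6 N of resistance at the wrist readings, taken at the end of each move.

Last checks, from the scene camera:
- **Foot position:** it is about 74 mm ahead of the handle's middle and within a few mm of the blade's centreline. The blade's heading is about 71°, against about 70.6° for the foot's axis.
- **Foot height:** the knob rose by about 3.5 to 4 mm, as expected on a 10 mm flat.
- **Other items:** the narrow blade is where it was, and the gripper stands well clear.

After release, only the raised knob showed that the foot bears on the blade. After the approach slide, the top camera gave no readings in the areas I checked, so these checks rest on the scene camera alone. No check failed or disagreed.

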